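# Return the demo toy scraper from its clamp stand to the leaning tool block

## Robot

A 6-joint arm with a two-finger parallel gripper is mounted at the origin on the work surface. World frame = base frame: x ahead of the robot, y to its left, z up, the work surface at z = 0. Lengths are in m, angles in rad, forces in N, time in s.
With the tool pointing down it reaches from about 0.325 to 0.775 m from the base axis. Payload 5.5 kg.
Tool frame: the origin (TCP) lies between the finger pads; the fingertips stand 25 mm ahead of it and the grasp point (between the pads) lies 6 mm ahead of it; z points along the fingers, y is the line along which they close (so a half turn about z gives the same grasp; the last joint's range is limited). The gripper opens to 88 mm and grips with 3 to 60 N. Pads are 20 mm wide; open, the fingers measure 115 mm over their backs; the gripper's body (75 mm by 178 mm) begins 61 mm behind the grasp point.
Start: joints at [-1.267, 0.091, 1.231, -0, 1.82, -0.057], TCP at [0.212, -0.561, 0.248] pointing down, gripper open.
Joint ranges: [-2.87, 2.87], [-0.86, 2.18], [0.17, 2.46], [-1.51, 4.65], [0.06, 2.69], [-2.65, 2.65]. Speed limits (rad/s): [2.57, 2.57, 3.01, 3.14, 3.14, 3.14].

## Interface

Orientations are given as a unit quaternion [x, y, z, w].
In Python, from rig import readout, optics, manip, spotter gives the robot as it stands. The module is installed in compiled form; this text tells all that it offers.
- The arm moves only by the shell command python3 -m handwheel 'ROWS'. ROWS is JSON, a list of rows, each a list of 7 numbers: the shift along the world's x, y, z in units of 8 cm (1.0 is 8 cm), then the turn, a rotation vector about the world's x, y, z in units of 180 degrees (1.0 is 180 degrees), then the closure, from -1 (fully open) to 1 (shut). A call has 1 to 10 rows; each row shifts and turns the commanded pose from where the row before left it; what a row does not reach is not made up. A row lasts 1/10 s, in which the tool goes at most 50 mm and 8.59 degrees, less where a joint would pass 70% of its speed; a pose out of reach is approached as far as the arm can. A call with a number of a shift or a turn outside -1 to 1 is refused whole. A call with a gripper value outside its range is refused whole. The fingers move at their own pace and stop on an object; the grip force is fixed at half the most. Time passes only in rows, so rows that do not move let the fingers close. It gives the time, the measured TCP pose, the force, the opening and the grip force at its end, in the units of the state.
- readout.state(): the state, without advancing time (a new reading comes with each control period).
- optics.read_camera(name): name is "scene" or "side" or "wrist"; returns a dict with "frame" (400x640x3 uint8, red, green, blue), "fx", "fy", "cx", "cy" (pixels), "position" and "attitude" of the camera in the world. Camera axes: x right, y down, z forward; pixel columns grow to the right and rows downward; lengths in m; the calibration is good to about 2 mm. A picture is of the moment at which its call begins. There is no depth.
- manip.job_done(): hands the job in; it is judged then, once.
Trained networks look in a picture, given as the dict that the camera call returned (one of the last four; its "shot" number tells which), for a name from the list of things; names that differ only in an ending like _2 or _b are one class to them, and where a whole thing is asked for, a point or a joint stands for the part that bears it (a point fixed in the world has none). Each returns a list of dicts, best first, with "confidence" (0 to 1); they miss things now and then, are a little off and sometimes report something else, mostly with a low value. They report only what shows in the picture. A call takes as long as a camera call.
- spotter.find_in(picture, query): "rect" ([left, top, right, bottom] in pixels, round what is visible of it).
- spotter.place_of(picture, query): "position" ([column, row] in pixels: a listed point, or the origin of a listed thing).
The state is a dict: "time_s": time; "q": joint angles; "joint_vel": joint speeds; "effort": joint torques, N m; "eef_pos": TCP position; "orientation": TCP orientation; "wrist_force": force on the tool from outside, world axes, zero at the start; "wrist_torque": the same for the moment, N m; "width": finger opening in m; "gripper_force": force on a finger pad.
Only numpy, scipy, OpenCV 4.12 (cv2) and the standard library are available. Lean on these libraries where they do the work, as an engineer would, in place of code of your own. Each camera call takes 0.05 s, during which the arm holds its last target. There are 200 camera calls.

## Task

Slide the red jaw of the yellow clamp stand open, take the toy scraper out, and slide it blade first into the leaning blue tool block until it is fully home, with the black collar down on the block, and leave it there. One of the block's two slots (it is not known which) has something jammed deep down in it and will not take the whole blade: if the scraper stops well short, pull it out and use the other slot. Leave the other toys where they are.

Things in the scene. Friction and masses are not known exactly. Their poses are not given: they have to be found in the camera images.
- scraper: Toy scraper, 192 mm. Origin: middle of the blade's free edge; z runs up the tool to the handle, y across the blade, x through it. Blade 70 wide, 5 thick, 100 long (last 12 mm: 60 x 3). Black collar z 100-114, 30 (y) x 26 (x). Orange handle 24 x 24, z 114-192. Starts lying on the stand's board, z leaning 35 deg from vertical towards the robot, handle overhanging the board. 160 g.
- handle (a point): Grip point on the axis of the scraper's orange handle, 160 mm from the blade's edge, 32 mm below the handle's end.
- cradle: Leaning yellow board of the fixed clamp stand. z: up the board, 35 deg from vertical towards the robot; x: normal of its face, up and away; y: horizontal. Origin: on the face, on the green lip under the blade's edge, 28 mm above the table. Board z -14 to 98, y -50 to 125, 12 thick. The scraper lies at x 2.5, y 0, z 0. Fixed green jaw y -47 to -37, 13 high. Above z 98 the handle is free.
- jaw (a joint): Sliding red jaw, m: 0 = closed over the left (+y) edge of the blade and above its shoulder, 0.05 = fully open; it moves along +y of the cradle. About 2 N to slide. It blocks the blade below about 0.02. Its lip stands 13 mm off the board.
- jaw_tab (a point): Middle of the top of the red jaw's upright tab: a vertical bar 14 mm wide (along cradle y), 18 mm in the other direction, free for 40 mm below its top, about 126 mm above the table; moves with the jaw.
- slots: Leaning blue tool block, fixed. Origin: middle of its mouth face, 119 mm above the table; z: outward normal, along which a tool is drawn out (35 deg from vertical, towards the robot); y: horizontal, along the row of two slots; x: through the slots. Slots 74 (y) x 8 (x), 104 deep; block 190 x 44. Scraper home: its origin at z = -100; in the jammed slot it stops near z = -60.
- slot_a (a point): Middle of the mouth of one slot, at y +44 of slots.
- slot_b (a point): Middle of the mouth of the other slot, at y -44 of slots.
- cup: Green toy cup, 66 mm across, 70 high; origin at its foot. Leave alone.
- car: Red toy car, 80 x 50 x 50 high; origin at its foot. Leave alone.
- hoop: Yellow stacking ring, 72 across, 20 high; origin at its foot. Leave alone.
- skittle: Blue skittle, 54 across, 110 high; origin at its foot. Leave alone.
- brick: Wooden brick, 60 x 40 x 40; origin at its foot. Leave alone.
- tin: Orange toy tin, 70 across, 80 high; origin at its foot. Leave alone.

How it is judged:
By the outcome, as a careful person would: the job done as asked, in the order asked, and still so for the second after the job is handed in, with the robot touching nothing.
It also fails if it takes over 67 s, if anything falls off the work surface, if the arm or the gripper's body presses on something with over 40 N, if the wrist force passes 120 N, or if a joint passes its speed limit or range.

## Working session

There is one attempt and no reset: what is moved stays moved. The work goes in short steps, Python scripts to look and compute and a shell command to move; the robot and the scene stay as the last step left them, time stands still between calls to the robot, and variables do not carry over. Pictures are saved under pics/ and viewed, at most 12 in all, crops included, and the job is handed in when it is done.

```bash
mkdir -p pics
cat > h.py <<'E'
import numpy as np, cv2
from scipy.spatial.transform import Rotation as R
from rig import readout, optics, manip, spotter
np.set_printoptions(precision=4,suppress=True)
def ray(p,uv):
    d=np.array([(uv[0]-p["cx"])/p["fx"],(uv[1]-p["cy"])/p["fy"],1.])
    return np.array(p["position"]),att(p)@(d/np.linalg.norm(d))
def att(p):
    a=np.array(p["attitude"],float)
    return a if a.shape==(3,3) else R.from_quat(a).as_matrix()
def proj(p,X):
    c=att(p).T@(np.array(X)-p["position"]); return np.array([p["fx"]*c[0]/c[2]+p["cx"],p["fy"]*c[1]/c[2]+p["cy"]])
def tri(rays):
    A=np.zeros((3,3));b=np.zeros(3)
    for o,d in rays:
        M=np.eye(3)-np.outer(d,d);A+=M;b+=M@o
    return np.linalg.solve(A,b)
def atz(o,d,z): return o+d*(z-o[2])/d[2]
def save(p,n): cv2.imwrite("pics/"+n,p["frame"][:,:,::-1])
E
cat > a.py <<'E'
from h import *
P={n:optics.read_camera(n) for n in("scene","side","wrist")}
print(readout.state()); 
for n,p in P.items():
    print(n,p["position"],p["attitude"],p["fx"],p["cx"],p["cy"])
im=np.vstack([P["scene"]["frame"],P["side"]["frame"]])
save(P["scene"],"scene0.png");save(P["side"],"side0.png")
for q in["scraper","handle","cradle","jaw_tab","slots","slot_a","slot_b","cup","car","hoop","skittle","brick","tin"]:
    D={}
    for n in("scene","side"):
        D[n]=spotter.place_of(P[n],q)[:3]
        print(q,n,[(np.round(r["position"],1),round(r["confidence"],2)) for r in D[n]])
    if all(D.values()):
        r=[ray(P[n],D[n][0]["position"]) for n in D]; X=tri(r); print("   ",X,[np.round(proj(P[n],X)-D[n][0]["position"],1) for n in D])
E
python3 a.py
```

```text
{'time_s': 0.15, 'q': array([-1.2667,  0.0917,  1.2316, -0.    ,  1.8198, -0.0567]), 'joint_vel': array([-0.0006, -0.0008, -0.0012, -0.0004, -0.0009,  0.0019]), 'effort': array([  0.0003, -44.7045, -40.6908,   0.0699,   0.0275,  -0.0001]), 'eef_pos': array([ 0.2118, -0.5612,  0.2468]), 'orientation': array([ 0.9838,  0.1794, -0.0001, -0.0007]), 'wrist_force': array([-0.447 , -0.0876,  0.3871]), 'wrist_torque': array([-0.0016, -0.0311,  0.0474]), 'gripper_force': 0.0, 'width': 0.08762612914242286}
scene [1.03   0.6798 0.9233] [ 0.2988  0.8731 -0.3671 -0.1169] 440.52956935678736 318.4787986801601 198.5990793144868
side [0.3177 0.8699 0.6634] [-0.1135  0.8602 -0.4938  0.0585] 434.790442174791 321.13455358452006 205.7062958911488
wrist [ 0.2874 -0.5329  0.3844] [ 0.8137 -0.5621 -0.0859  0.1208] 299.3584513587523 314.0753702543838 196.38148180830785
scraper scene [(array([279.2, 185.4]), 0.81), (array([339.9, 238.6]), 0.57)]
scraper side [(array([334.2, 207. ]), 0.93), (array([238.2, 239.4]), 0.16)]
    [ 0.5463 -0.1677  0.0321] [array([-0. , -1.8]), array([-1.1,  1.6])]
handle scene [(ar
[... 1613 characters left out ...]
77.8, 182.8]), 0.34)]
hoop side [(array([383.3, 257.6]), 0.74), (array([352.3, 174.5]), 0.45)]
    [ 0.3813 -0.0253 -0.0035] [array([0. , 0.1]), array([ 0.1, -0.1])]
skittle scene [(array([235.7, 145.7]), 0.8)]
skittle side [(array([352. , 173.9]), 0.68)]
    [ 0.5447 -0.4356  0.0133] [array([ 0. , -0.6]), array([-0.3,  0.5])]
brick scene [(array([438.6, 323.9]), 0.96), (array([277. , 183.6]), 0.53)]
brick side [(array([277.1, 261.9]), 0.65)]
    [0.5582 0.4237 0.2124] [array([ -0.4, -42.8]), array([-39.3,  36.4])]
tin scene [(array([250.8, 262.8]), 0.7)]
tin side [(array([237.6, 241.9]), 0.7), (array([365.1, 167.2]), 0.41)]
    [0.7591 0.0142 0.0026] [array([0.1, 1. ]), array([ 0.6, -0.8])]
```

View pics/scene0.png

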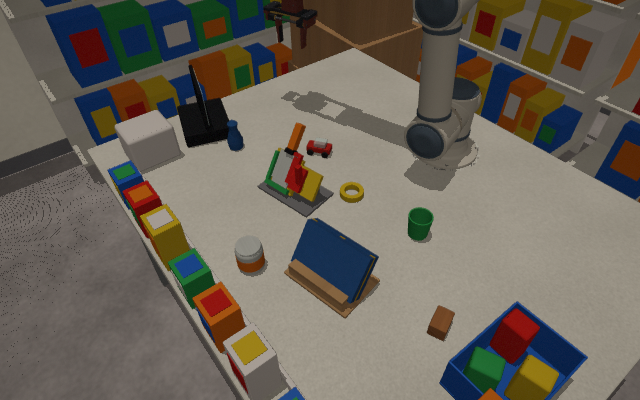

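View pics/side0.png

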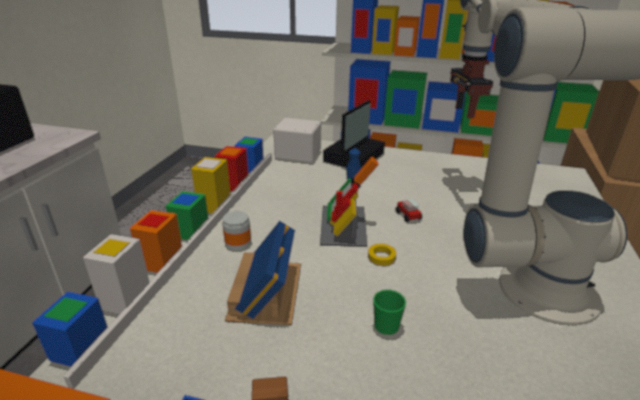

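The scene view shows the stand near (297,180), with the handle at (297,135) and the red tab at (297,165). The block is near (333,258). Next I'll work out the wrist-camera offset and get closer wrist views.

Run:
```python
from h import *
s=readout.state();p=optics.read_camera("wrist")
T=R.from_quat(s["orientation"]).as_matrix()
print("cam in tool",T.T@(p["position"]-s["eef_pos"]),"\n",T.T@att(p),"\n",T)
sc=optics.read_camera("scene");sd=optics.read_camera("side")
for a,b in [((356.7,245.6),(277.5,260)),((326.8,225.6),(283.8,233.7))]:
    print(tri([ray(sc,a),ray(sd,b)]))
```

```text
cam in tool [ 0.0808  0.     -0.1377] 
 [[ 0.0004 -0.956  -0.2932]
 [ 1.      0.001  -0.0021]
 [ 0.0023 -0.2932  0.956 ]] 
 [[ 0.9356  0.353  -0.    ]
 [ 0.353  -0.9356 -0.    ]
 [-0.      0.     -1.    ]]
[0.5742 0.2104 0.1244]
[0.5916 0.1201 0.1265]
```

```bash
python3 -m handwheel '[[0.33,0.44,0.2,0,0,0,-1],[0.33,0.44,0.2,0,0,0,-1],[0.33,0.44,0.2,0,0,0,-1],[0.33,0.44,0.2,0,0,0,-1],[0.33,0.44,0,0,0,0,-1],[0.33,0.44,0,0,0,0,-1],[0.33,0.44,0,0,0,0,-1],[0.33,0.44,0,0,0,0,-1],[0.33,0.44,0,0,0,0,-1],[0.33,0.44,0,0,0,0,-1]]' && python3 -m handwheel '[[0.3,0.44,0,0,0,-0.026,-1],[0.3,0.44,0,0,0,0,-1],[0,0,0,0,0,0,-1],[0,0,0,0,0,0,-1]]'
cat > b.py <<'E'
from h import *; import sys
p=optics.read_camera("wrist"); save(p,sys.argv[1]); s=readout.state(); print(s["eef_pos"],s["orientation"],s["time_s"])
for q in sys.argv[2:]: print(q,[(np.round(r["position"],1),round(r["confidence"],2)) for r in spotter.place_of(p,q)[:3]])
import pickle; pickle.dump(p,open("pics/"+sys.argv[1]+".pkl","wb"))
E
python3 b.py w1.png scraper handle cradle jaw_tab
```

```text
time_s: 2.6
eef_pos: [0.4766, -0.2077, 0.3119]
orientation: [0.984, 0.179, 0.0, 0.0]
wrist_force: [-0.3, -0.9, 0.1]
width: 0.0879
gripper_force: 0.0
time_s: 3.0
eef_pos: [0.524, -0.1384, 0.3114]
orientation: [0.99, 0.14, -0.0, 0.0]
wrist_force: [-0.3, -0.2, -0.0]
width: 0.0882
gripper_force: 0.0
[ 0.5236 -0.1393  0.3116] [ 0.9902  0.1393 -0.0002  0.0002] 3.05
scraper [(array([340.8, 153.7]), 0.83)]
handle [(array([81. , 45.6]), 0.65)]
cradle [(array([336.5, 154.9]), 0.88), (array([341. , 153.5]), 0.23)]
jaw_tab [(array([281.7, 180.8]), 0.88)]
```

View pics/w1.png

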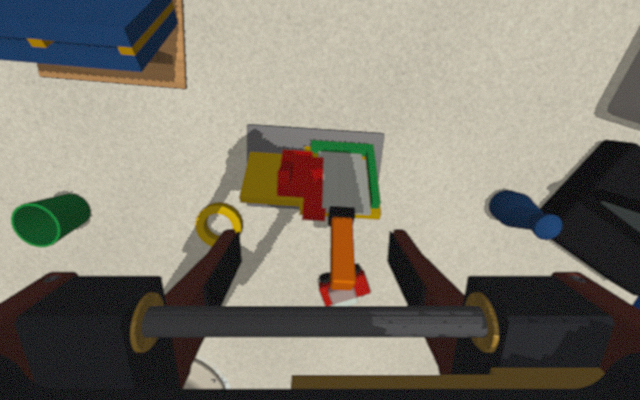

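The wrist view shows the green jaw on the right at (375,180), the red jaw and tab near (300,175), the black collar at (342,215), and the orange handle running from (342,220) to (343,285). The stand is nearly square to the image. I'll fit the stand pose and overlay the model.

```bash
cat > fit.py <<'E'
from h import *; import pickle
from scipy.optimize import least_squares
p=pickle.load(open("pics/w1.png.pkl","rb"))
print("base edge yaw",[atz(*ray(p,u),0.006) for u in((248,125),(384,133))])
c35,s35=np.cos(np.radians(35)),np.sin(np.radians(35))
def frame(yaw):  # cradle/slots axes as columns
    f=np.array([np.cos(yaw),np.sin(yaw),0]);y=np.array([-np.sin(yaw),np.cos(yaw),0]);u=np.array([0,0,1.])
    return np.column_stack([f*c35+u*s35,y,-f*s35+u*c35])
def orange(p):
    h=cv2.cvtColor(p["frame"],cv2.COLOR_RGB2HSV); m=cv2.inRange(h,(8,170,120),(17,255,255))
    n,l,st,ce=cv2.connectedComponentsWithStats(m); i=1+np.argmax(st[1:,4]); print("orange",st[i],ce[i]); return l==i
if __name__=="__main__":
    m=orange(p); ys,xs=np.nonzero(m); rows=[(r,xs[ys==r].mean(),xs[ys==r].min(),xs[ys==r].max()) for r in range(ys.min(),ys.max()+1,8)]; print(np.round(rows,1))
    d=atz(*ray(p,(384,133)),.006)-atz(*ray(p,(248,125)),.006); yaw0=np.arctan2(d[1],d[0])-np.pi/2; yaw0=(yaw0+np.pi/2)%np.pi-np.pi/2
    print("yaw",np.degrees(yaw0))
    o=atz(*ray(p,(336.5,154.9)),.028); F=frame(yaw0); print("origin",o)
    im=cv2.resize(p["frame"][100:320,200:420,::-1],None,fx=3,fy=3,interpolation=cv2.INTER_CUBIC)
    def pl(pts,col):
        q=[(proj(p,o+F@np.array(a))-[200,100])*3+1 for a in pts]; cv2.polylines(im,[np.int32(q)],False,col,1)
    pl([(0,-50,98),(0,125,98),(0,125,-14),(0,-50,-14),(0,-50,98)],(255,255,0)) if 0 else None
    k=.001
    pl(np.array([(0,-50,98),(0,125,98),(0,125,-14),(0,-50,-14),(0,-50,98)])*k,(255,0,255))
    pl(np.array([(2.5+12,-12,114),(14.5,-12,192),(14.5,12,192),(14.5,12,114),(14.5,-12,114)])*k,(255,255,0))
    pl(np.array([(5,-35,100),(5,35,100),(5,35,12),(5,-35,12),(5,-35,100)])*k,(0,255,0))
    cv2.imwrite("pics/fit1.png",im[:600])
E
python3 fit.py
```

```text
base edge yaw [array([ 0.5475, -0.0313,  0.006 ]), array([ 0.5914, -0.2237,  0.006 ])]
orange [ 330  218   26   72 1545] [342.2071 254.7605]
[[218.  341.1 333.  350. ]
 [226.  341.5 332.  351. ]
 [234.  341.5 332.  351. ]
 [242.  342.  332.  352. ]
 [250.  342.  332.  352. ]
 [258.  342.  332.  352. ]
 [266.  343.  332.  354. ]
 [274.  343.  332.  354. ]
 [282.  343.5 332.  355. ]]
yaw 12.855425647312916
origin [ 0.5446 -0.1644  0.028 ]
```

View pics/fit1.png

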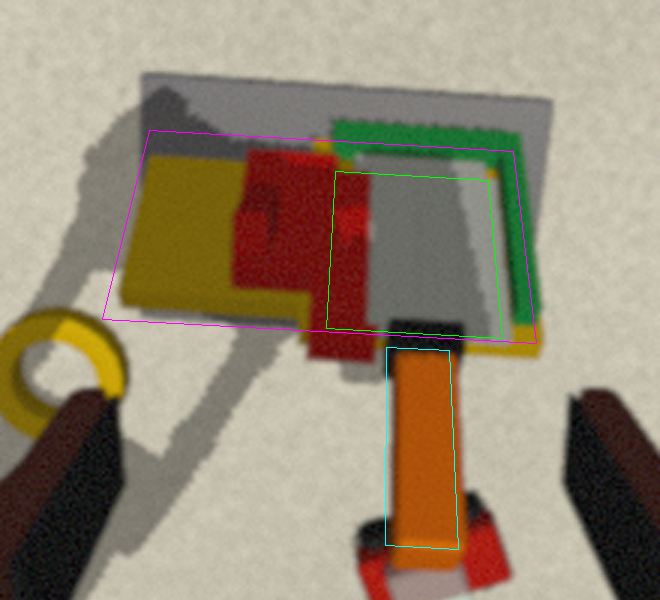

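The overlay matches in yaw (12.9°) and along the axis. The real handle and blade lie about 3 mm further to −y, with the handle at crop x 395–463 against a predicted 386–459. Next I'll locate the tab.

Run:
```python
from fit import *
o=np.array([.5453,-.1673,.028]);F=frame(np.radians(12.9))
t=atz(*ray(p,(281.7,180.8)),.126)
sc=optics.read_camera("scene");sd=optics.read_camera("side")
t3=tri([ray(p,(281.7,180.8)),ray(sc,(297.5,165.1)),ray(sd,(340.7,192.3))])
for x in(t,t3): print(x,F.T@(x-o))
print("handle",o+F@[.0025,0,.160],"y",F[:,1],"z",F[:,2])
```

```text
base edge yaw [array([ 0.5475, -0.0313,  0.006 ]), array([ 0.5914, -0.2237,  0.006 ])]
[ 0.5134 -0.1033  0.126 ] [0.0424 0.0695 0.0899]
[ 0.5142 -0.1052  0.1255] [0.0424 0.0674 0.0893]
handle [ 0.4578 -0.1873  0.1605] y [-0.2233  0.9748  0.    ] z [-0.5591 -0.1281  0.8192]
```

```bash
python3 -m handwheel '[[-0.12,0.44,0,0,0,-0.017,0.1],[0,0,-0.4,0,0,0,0.1],[0,0,-0.4,0,0,0,0.1],[0,0,-0.4,0,0,0,0.1],[0,0,-0.3,0,0,0,0.1],[0,0,-0.3,0,0,0,0.1],[0,0,-0.3,0,0,0,0.1],[0,0,-0.3,0,0,0,0.1],[0,0,0,0,0,0,0.1],[0,0,0,0,0,0,0.1]]'
cat > sc.py <<'E'
from h import *; import sys
a=optics.read_camera("scene")["frame"];b=optics.read_camera("side")["frame"]
x=[int(v) for v in sys.argv[2:]]
f=lambda im,u,v:cv2.resize(im[v-60:v+60,u-60:u+60,::-1],(400,400),interpolation=cv2.INTER_CUBIC)
cv2.imwrite("pics/"+sys.argv[1],np.hstack([f(a,x[0],x[1]),f(b,x[2],x[3])]))
E
python3 sc.py j1.png 297 165 345 195
```

```text
time_s: 4.35
eef_pos: [0.5139, -0.1041, 0.1199]
orientation: [0.994, 0.112, -0.0, -0.0]
wrist_force: [1.1, 0.3, 0.1]
width: 0.0393
gripper_force: 0.0
```

View pics/j1.png

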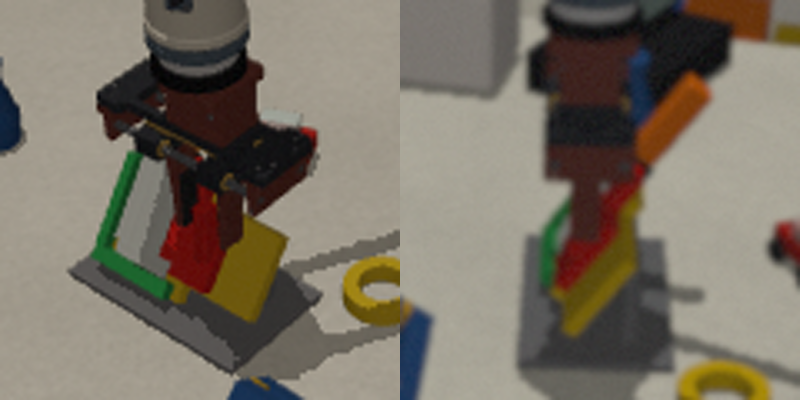

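The left crop shows the two fingers straddling the red tab near (200,200). I'll close and slide the jaw.

```bash
python3 -m handwheel '[[0,0,0,0,0,0,1],[0,0,0,0,0,0,1],[0,0,0,0,0,0,1],[0,0,0,0,0,0,1]]' && python3 -m handwheel '[[-0.017,0.073,0,0,0,0,1],[-0.017,0.073,0,0,0,0,1],[-0.017,0.073,0,0,0,0,1],[-0.017,0.073,0,0,0,0,1],[-0.017,0.073,0,0,0,0,1],[-0.017,0.073,0,0,0,0,1],[-0.017,0.073,0,0,0,0,1],[-0.017,0.073,0,0,0,0,1],[0,0,0,0,0,0,1]]'
```

```text
time_s: 4.85
eef_pos: [0.5144, -0.104, 0.1199]
orientation: [0.994, 0.112, 0.0, 0.0]
wrist_force: [-0.0, -0.3, 0.7]
width: 0.0143
gripper_force: 30.0
time_s: 5.75
eef_pos: [0.5039, -0.057, 0.1199]
orientation: [0.994, 0.113, 0.001, 0.001]
wrist_force: [6.4, -2.6, 0.5]
width: 0.0142
gripper_force: 30.0
```

```bash
python3 -m handwheel '[[0,0,0,0,0,0,0],[0,0,0,0,0,0,0],[0,0,0.45,0,0,0,0],[0,0,0.45,0,0,0,0],[0,0,0.45,0,0,0,-0.2],[0,0,0.45,0,0,0,-0.2],[-0.05,-0.4,0.45,0,0,0,-0.2],[-0.05,-0.4,0,0,0,0,-0.2],[-0.05,-0.4,0,0,0,0,-0.2],[-0.02,-0.34,0,0,0,0,-0.2]]' && python3 -m handwheel '[[0,0,0,0,0,0,-0.2],[0,0,0,0,0,0,-0.2]]'
sed -i 's/w1.png.pkl/w2.png.pkl/; s/fit1.png/fit2.png/; s/^    o=atz.*/    yaw0=np.radians(12.9); o=np.array([.5453,-.1673,.028]); F=frame(yaw0)/' fit.py
python3 b.py w2.png scraper handle cradle jaw_tab; python3 fit.py
```

```text
time_s: 6.75
eef_pos: [0.489, -0.1812, 0.2996]
orientation: [0.994, 0.113, -0.001, -0.0]
wrist_force: [0.1, 0.4, -0.8]
width: 0.0525
gripper_force: 0.0
time_s: 6.95
eef_pos: [0.4894, -0.1801, 0.299]
orientation: [0.994, 0.112, -0.001, -0.001]
wrist_force: [-0.1, 0.4, -0.1]
width: 0.0525
gripper_force: 0.0
[ 0.4896 -0.1796  0.2992] [ 0.9936  0.1127 -0.0005 -0.0006] 7.0
scraper [(array([318.8, 119.7]), 0.55)]
handle [(array([317.8, 221.5]), 0.62)]
cradle [(array([315.6, 122.8]), 0.8)]
jaw_tab [(array([201.6, 142.5]), 0.67)]
base edge yaw [array([ 0.5199, -0.0765,  0.006 ]), array([ 0.5519, -0.2656,  0.006 ])]
orange [ 304  182   23   74 1556] [315.1947 219.0829]
[[182.  314.2 310.  322. ]
 [190.  315.5 306.  325. ]
 [198.  315.  305.  325. ]
 [206.  315.  305.  325. ]
 [214.  315.5 305.  326. ]
 [222.  315.5 305.  326. ]
 [230.  315.  304.  326. ]
 [238.  315.  304.  326. ]
 [246.  315.  304.  326. ]
 [254.  315.5 306.  324. ]]
yaw 9.62681885630954
```

View pics/fit2.png

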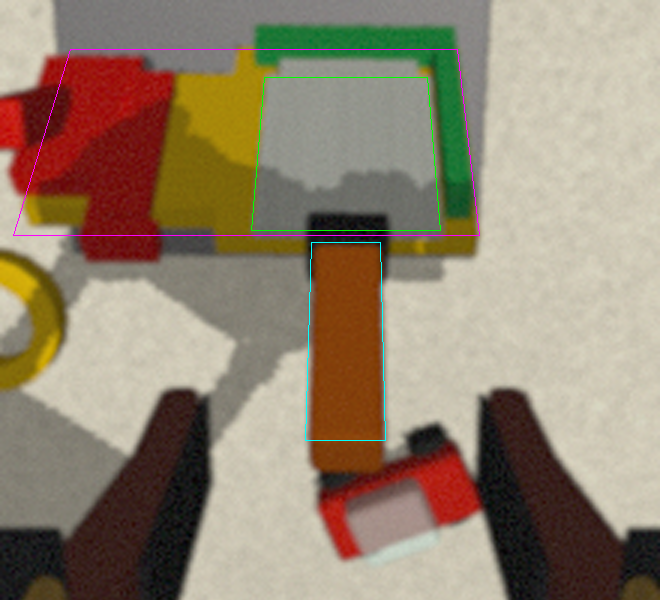

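The overlay agrees with the picture: the handle is centred at crop x=345, the jaw is clear to the left, and the blade is free. Next I'll grip the handle and lift straight up, away from the board.

```bash
python3 -m handwheel '[[-0.4,-0.096,0,0,0,0,-0.2],[0,0,-0.4,0,0,0,-0.2],[0,0,-0.4,0,0,0,-0.2],[0,0,-0.4,0,0,0,-0.2],[0,0,-0.46,0,0,0,-0.2],[0,0,0,0,0,0,-0.2],[0,0,0,0,0,0,1],[0,0,0,0,0,0,1],[0,0,0,0,0,0,1],[0,0,0,0,0,0,1]]' && python3 -m handwheel '[[0,0,0,0,0,0,1],[0,0,0.1,0,0,0,1],[0,0,0.15,0,0,0,1],[0,0,0.2,0,0,0,1],[0,0,0.2,0,0,0,1],[0,0,0.3,0,0,0,1],[0,0,0.3,0,0,0,1],[0,0,0.4,0,0,0,1],[0,0,0.4,0,0,0,1]]'
```

```text
time_s: 8.2
eef_pos: [0.4584, -0.1882, 0.1687]
orientation: [0.994, 0.113, 0.001, 0.001]
wrist_force: [-0.2, 0.4, 1.1]
width: 0.0241
gripper_force: 0.6
time_s: 9.1
eef_pos: [0.4575, -0.1878, 0.3332]
orientation: [0.994, 0.113, 0.0, 0.0]
wrist_force: [0.1, -0.1, -0.5]
width: 0.0239
gripper_force: 30.0
```

```bash
python3 -m handwheel '[[0.07,0.45,0.06,0,0,0,1],[0.07,0.45,0.06,0,0,0,1],[0.07,0.45,0.06,0,0,0,1],[0.07,0.45,0.06,0,0,0,1],[0.07,0.45,0.06,0,0,0,1],[0.07,0.45,0.06,0,0,0,1],[0,0,0,0,0,0,1],[0,0,0,0,0,0,1],[0,0,0,0,0,0,1]]'
python3 b.py w3.png slots slot_a scraper
```

```text
time_s: 10.0
eef_pos: [0.4913, 0.0273, 0.3601]
orientation: [0.994, 0.112, 0.0, 0.0]
wrist_force: [0.9, 0.1, -1.4]
width: 0.0236
gripper_force: 30.0
[0.4912 0.027  0.3599] [0.9937 0.1119 0.     0.0002] 10.05
slots [(array([218.7,  70.8]), 0.87)]
slot_a [(array([179.1,  68.4]), 0.68), (array([195.2, 215.2]), 0.66), (array([254.1,  72.5]), 0.62)]
scraper [(array([315.8,  91.5]), 0.92)]
```

View pics/w3.png

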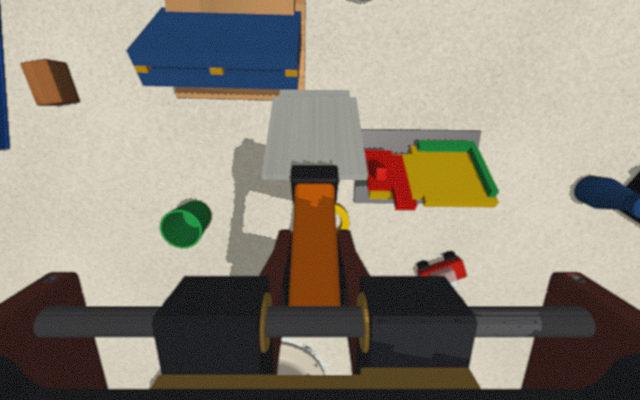

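The picture shows the block at top left. Its mouth strip with yellow marks runs from (140,69) to (292,73), and the slots are too faint to see. The scraper is held straight, with its blade edge at row 91. I'll move closer.

```bash
python3 -m handwheel '[[0.4,0,-0.1,0,0,0,1],[0.4,0,-0.1,0,0,0,1],[0.4,0,-0.1,0,0,0,1],[0.2,0,-0.1,0,0,0,1],[0,0,0,0,0,0,1],[0,0,0,0,0,0,1],[0,0,0,0,0,0,1]]'
python3 b.py w4.png slots slot_a scraper
python3 - <<'E'
import cv2
im=cv2.imread("pics/w4.png"); cv2.imwrite("pics/w4c.png",cv2.resize(im[70:270,70:335],None,fx=3,fy=3,interpolation=cv2.INTER_CUBIC))
E
```

```text
time_s: 10.9
eef_pos: [0.6027, 0.0278, 0.3289]
orientation: [0.994, 0.112, 0.001, 0.0]
wrist_force: [-0.4, -1.2, -1.2]
width: 0.0239
gripper_force: 30.0
[0.6027 0.0279 0.3292] [0.9937 0.1125 0.001  0.0001] 10.95
slots [(array([198. , 166.6]), 0.73)]
slot_a [(array([233.9, 169.9]), 0.69), (array([199.5, 166.6]), 0.46), (array([572.5, 258.4]), 0.43)]
scraper [(array([314.6,  94.5]), 0.96)]
```

View pics/w4c.png

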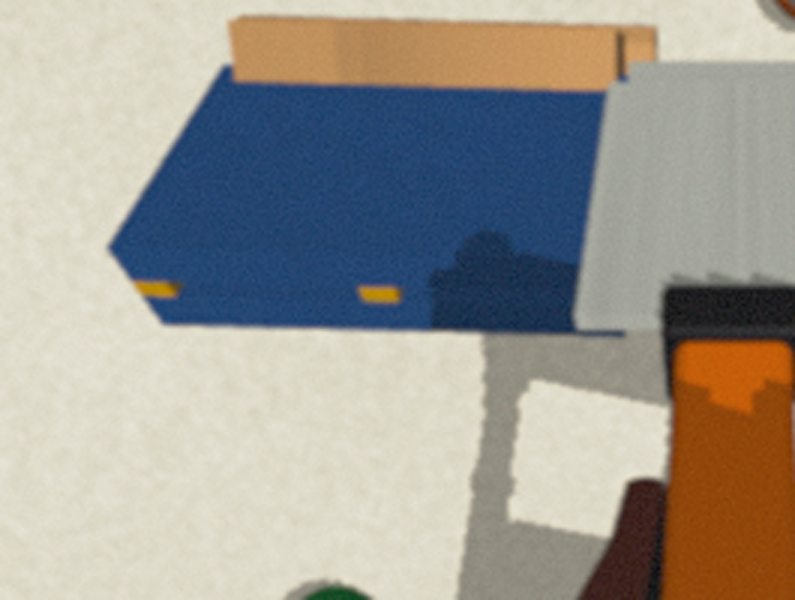

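The crop shows the mouth edge-on along rows 250–325, because the camera is on its far side. I'll move back and pitch the tool so the camera faces the mouth.

```bash
python3 -m handwheel '[[-0.46,-0.1,0.1,0,0,0,1],[-0.46,-0.1,0,0.0093,-0.0407,0,1],[-0.46,-0.1,0,0.0093,-0.0407,0,1],[-0.46,-0.1,0,0.0093,-0.0407,0,1],[-0.46,-0.1,0,0.0093,-0.0407,0,1],[0,0,0,0,0,0,1],[0,0,0,0,0,0,1],[0,0,0,0,0,0,1]]'
python3 b.py w5.png slots slot_a scraper
python3 - <<'E'
import cv2
im=cv2.imread("pics/w5.png"); cv2.imwrite("pics/w5c.png",cv2.resize(im[:300,:400],None,fx=2,fy=2,interpolation=cv2.INTER_CUBIC))
E
```

```text
time_s: 11.9
eef_pos: [0.4391, -0.0086, 0.3384]
orientation: [0.968, 0.11, 0.222, -0.026]
wrist_force: [0.2, -0.6, -1.3]
width: 0.0238
gripper_force: 30.0
[ 0.4396 -0.0085  0.3378] [ 0.9685  0.1104  0.2215 -0.0268] 11.95
slots [(array([210.7, 117.2]), 0.96)]
slot_a [(array([243.4, 116.1]), 0.71), (array([177. , 117.8]), 0.58)]
scraper [(array([313.8,  92.7]), 0.76)]
```

View pics/w5c.png

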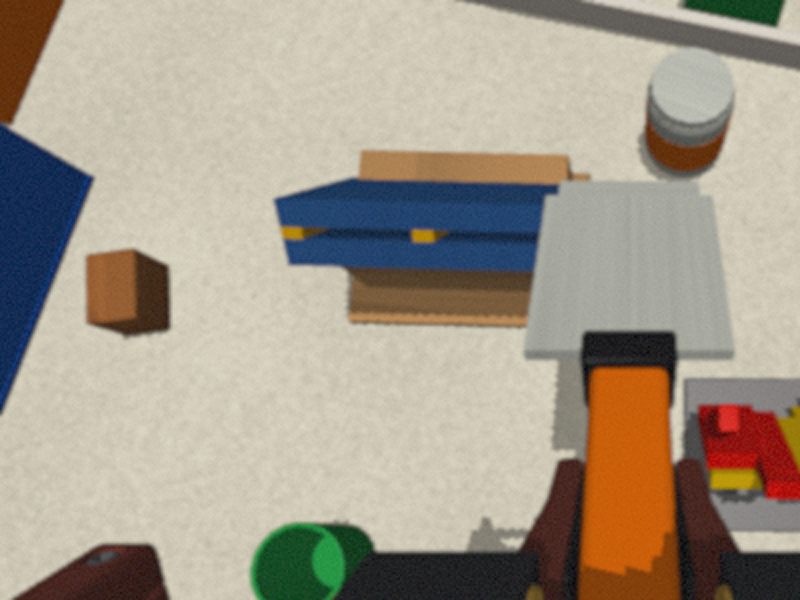

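The mouth now shows clearly: yellow marks at crop (300,232) and (425,236), the slot lines between them, the mouth's left corners at (276,200) and (288,264), and the blade covering the right end. I'll fit the block pose from all three wrist views and check the scraper's in-hand pose.

```bash
cat > blk.py <<'E'
from fit import *
L=lambda n:pickle.load(open(f"pics/{n}.png.pkl","rb"))
w3,w4,w5=L("w3"),L("w4"),L("w5")
obs=[(w5,(212.5,118),(0,0)),(w5,(138,100),(22,95)),(w5,(144,132),(-22,95)),(w5,(150,116.3),(0,'e')),(w5,(177,117.8),(0,44)),
 (w4,(196.7,168),(0,0)),(w4,(106.7,152.7),(22,95)),(w4,(124,177.7),(-22,95)),(w4,(122.3,166.3),(0,'e')),
 (w3,(217,71),(0,0)),(w3,(142,85),(-22,95)),(w3,(140,69),(0,'e')),(w3,(292,73),(0,'-e'))]
def res(v,ob):
    F=frame(v[2]);r=[]
    for p,u,(a,b) in ob:
        b={'e':v[3],'-e':-v[3]}.get(b,b)
        r.append(proj(p,np.array([v[0],v[1],.119])+F@[a*.001,b*.001,0])-u)
    return np.array(r)
if __name__=="__main__":
  for ob in(obs,obs[:5],obs[5:9],obs[9:]):
    f=least_squares(lambda v:res(v,ob).ravel(),[.58,.165,.2,85],loss='soft_l1',x_scale=[.01,.01,.1,10])
    print(f.x,"yaw",np.degrees(f.x[2])); 
    if ob is obs: print(np.round(f.fun.reshape(-1,2),1).tolist())
  # scraper in hand: nominal in tool frame at grasp (tool down, yaw 12.9; grasp TCP from state)
  F=frame(np.radians(12.9)); T0=R.from_quat([.9937,.1125,.0005,.0005]).as_matrix(); tcp=np.array([.4584,-.1879,.1675])
  o=np.array([.5453,-.1673,.028])+F@[.0025,0,0]
  rel=T0.T@(o-tcp); print("scraper origin in tool",rel)
  for p,(tc,q),u in((w3,([.4912,.027,.3599],[.9937,.1119,0,.0002]),(315.8,91.5)),(w4,([.6027,.0279,.3292],[.9937,.1125,.001,.0001]),(314.6,94.5)),(w5,([.4396,-.0085,.3378],[.9685,.1104,.2215,-.0268]),(313.8,92.7))):
    print("tip",proj(p,np.array(tc)+R.from_quat(q).as_matrix()@rel),u)
E
python3 blk.py
```

```text
base edge yaw [array([ 0.5199, -0.0765,  0.006 ]), array([ 0.5519, -0.2656,  0.006 ])]
[ 0.5808  0.1658  0.1978 87.8905] yaw 11.330748048031055
[[-0.7, 0.1], [-0.8, -0.8], [0.9, 0.6], [-3.6, 0.1], [2.0, -0.5], [-0.1, -0.2], [-0.6, -0.8], [0.8, 0.3], [-0.4, -0.5], [-0.3, 0.2], [1.5, 0.8], [1.6, -0.1], [-0.4, 0.4]]
[ 0.5803  0.166   0.1924 82.7822] yaw 11.021453431577351
[ 0.5803  0.1657  0.1961 87.4837] yaw 11.233699321681865
[ 0.581   0.1665  0.1968 89.0189] yaw 11.275075559811865
scraper origin in tool [ 0.0912 -0.0008  0.1381]
tip [314.2528  92.1058] (315.8, 91.5)
tip [313.6956  91.7653] (314.6, 94.5)
tip [313.6723  92.3051] (313.8, 92.7)
```

The three views agree to within 1 mm: the block is at (0.5806, 0.1659), yaw 11.25°, and the scraper sits in the hand as modelled. I'll go to 60 mm above slot_b.

```bash
python3 -m handwheel '[[0.06,0.27,0,-0.0093,0.0407,0,1],[0.06,0.27,0,-0.0093,0.0407,0,1],[0.06,0.26,0,-0.0093,0.0407,0,1],[0.06,0.26,-0.1,-0.0093,0.0407,0,1],[0.06,0.26,-0.1,0,0,-0.0092,1],[0.03,0,-0.19,0,0,0,1],[0,0,0,0,0,0,1],[0,0,0,0,0,0,1],[0,0,0,0,0,0,1]]'
cat > tgt.py <<'E'
from h import *; import sys
from fit import frame
F=frame(np.radians(11.25)); slot=float(sys.argv[1]); d=float(sys.argv[2])
s=readout.state(); T=R.from_quat(s["orientation"]).as_matrix()
rel=np.array([.0912,-.0008,.1381])
Sg=np.array([[0,0,0]]);o=s["eef_pos"]+T@rel
B=np.array([.5806,.1659,.119]); print("scraper origin in slots frame mm",F.T@(o-B)*1e3, "t",s["time_s"],"F",s["wrist_force"])
want=np.column_stack([[np.cos(np.radians(11.25)),np.sin(np.radians(11.25)),0],[np.sin(np.radians(11.25)),-np.cos(np.radians(11.25)),0],[0,0,-1]])
print("rot needed (units)",R.from_matrix(want@T.T).as_rotvec()/np.pi)
print("shift units",(B+F@[0,slot,d]-want@rel-s["eef_pos"])/.08)
E
python3 tgt.py -0.044 0.03 | tail -3
```

```text
time_s: 13.0
eef_pos: [0.465, 0.0963, 0.308]
orientation: [0.995, 0.098, -0.035, 0.002]
wrist_force: [-0.9, 0.0, -0.9]
width: 0.024
gripper_force: 30.0
scraper origin in slots frame mm [-11.8042 -44.5453  62.9345] t 13.0 F [-0.945   0.0031 -0.9198]
rot needed (units) [ 0.0035 -0.0223  0.0002]
shift units [ 0.2255  0.0566 -0.3288]
```

```bash
python3 -m handwheel '[[0.11,0.03,-0.16,0.0035,-0.0223,0,1],[0.11,0.03,-0.16,0,0,0,1],[0,0,0,0,0,0,1],[0,0,0,0,0,0,1],[0,0,0,0,0,0,1]]'
python3 tgt.py -0.044 0.005 | tail -3; python3 b.py w6.png slots slot_a scraper
python3 - <<'E'
import cv2
im=cv2.imread("pics/w6.png"); a=cv2.resize(im[20:220,140:400],None,fx=3,fy=3,interpolation=cv2.INTER_CUBIC); cv2.imwrite("pics/w6c.png",a)
E
```

```text
time_s: 13.5
eef_pos: [0.4827, 0.1017, 0.2817]
orientation: [0.995, 0.098, -0.001, -0.0]
wrist_force: [-0.2, 1.5, -1.0]
width: 0.0237
gripper_force: 30.0
scraper origin in slots frame mm [ -0.527  -43.0419  30.0959] t 13.5 F [-0.2469  1.4556 -1.0345]
rot needed (units) [ 0.     -0.0007 -0.    ]
shift units [ 0.1801  0.0243 -0.2558]
[0.4827 0.1017 0.2817] [ 0.9952  0.0981 -0.001  -0.    ] 13.55
slots [(array([269.5,  67.8]), 0.69), (array([71.4, 95.1]), 0.25)]
slot_a [(array([317.6,  72.6]), 0.62), (array([220.1,  72.6]), 0.56), (array([524.5, 160.9]), 0.21)]
scraper [(array([317.1,  93.1]), 0.57)]
```

View pics/w6c.png

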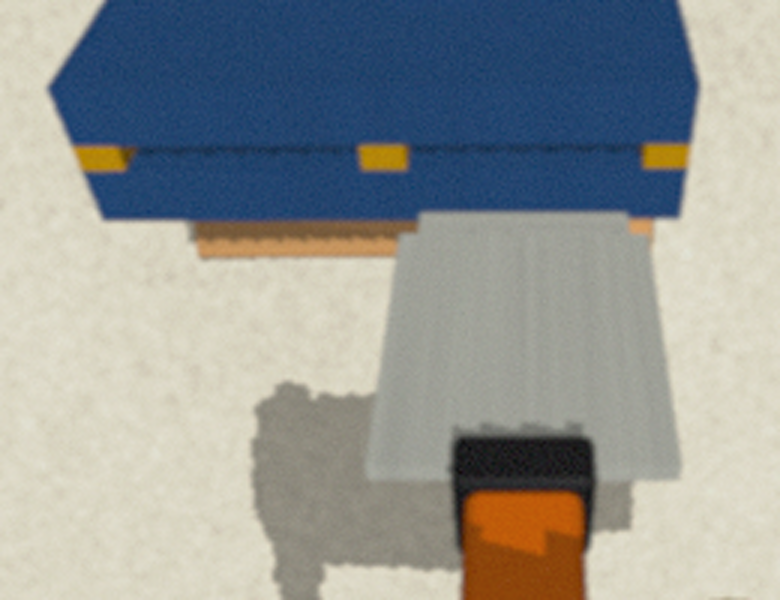

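The crop shows slot_b between the yellow marks at x 408 and 642, row ~157. The blade edge spans x 420–630 at row 212. I'll check both against the model.

```bash
python3 - <<'E' | tail -9
from fit import *
p=pickle.load(open("pics/w6.png.pkl","rb"));F=frame(np.radians(11.25));B=np.array([.5806,.1659,.119])
c=lambda u:(u-[140,20])*3
for y in(-.081,-.0075,.0075,.081): print("mark edge",y,c(proj(p,B+F@[0,y,0])))
s=readout.state();o=s["eef_pos"]+R.from_quat(s["orientation"]).as_matrix()@[.0912,-.0008,.1381]
G=frame(np.radians(11.25))
for y in(-.03,.03): print("tip",c(proj(p,o+G@[0,y,0])))
print(c(proj(p,B+F@[22e-3,95e-3,0])),c(proj(p,B+F@[22e-3,-95e-3,0])),c(proj(p,B+F@[-22e-3,-95e-3,0])))
E
```

```text
base edge yaw [array([ 0.5199, -0.0765,  0.006 ]), array([ 0.5519, -0.2656,  0.006 ])]
mark edge -0.081 [644.219  158.3694]
mark edge -0.0075 [407.3145 158.2945]
mark edge 0.0075 [359.0029 158.2792]
mark edge 0.081 [122.4537 158.2044]
tip [624.461  215.0995]
tip [417.6766 215.0033]
[47.7865 87.2476] [700.4242  87.3322] [679.6282 221.0862]
```

Model and picture agree to about 1 mm, so the blade is centred on slot_b. I'll insert along the slot axis and watch the force.

```bash
python3 -m handwheel '[[0.035,0.007,-0.051,0,0,0,1],[0.035,0.007,-0.051,0,0,0,1],[0.035,0.007,-0.051,0,0,0,1],[0.035,0.007,-0.051,0,0,0,1],[0.035,0.007,-0.051,0,0,0,1],[0.035,0.007,-0.051,0,0,0,1],[0.035,0.007,-0.051,0,0,0,1],[0.035,0.007,-0.051,0,0,0,1],[0,0,0,0,0,0,1]]'
python3 tgt.py -0.044 -0.01 | tail -3
```

```text
time_s: 14.6
eef_pos: [0.5053, 0.1063, 0.2481]
orientation: [0.995, 0.098, -0.001, -0.0]
wrist_force: [-0.7, -0.7, -1.0]
width: 0.0241
gripper_force: 30.0
scraper origin in slots frame mm [ -0.8715 -42.8389 -10.6424] t 14.6 F [-0.6807 -0.7047 -1.005 ]
rot needed (units) [ 0.     -0.0007 -0.0001]
shift units [ 0.003  -0.0132  0.0102]
```

```bash
python3 -m handwheel '[[0.035,0.007,-0.051,0,0,0,1],[0.035,0.007,-0.051,0,0,0,1],[0.035,0.007,-0.051,0,0,0,1],[0.035,0.007,-0.051,0,0,0,1],[0,0,0,0,0,0,1]]'
python3 tgt.py -0.044 -0.03 | tail -3
```

```text
time_s: 15.1
eef_pos: [0.5171, 0.1087, 0.2314]
orientation: [0.995, 0.098, -0.001, -0.0]
wrist_force: [3.8, 1.3, -0.8]
width: 0.024
gripper_force: 30.0
scraper origin in slots frame mm [ -0.3845 -42.8447 -31.2302] t 15.1 F [ 3.7887  1.3022 -0.8048]
rot needed (units) [-0.     -0.0003 -0.0002]
shift units [-0.004  -0.0144  0.0141]
```

```bash
python3 -m handwheel '[[0.038,0.007,-0.049,0,0,0,1],[0.036,0.007,-0.051,0,0,0,1],[0.035,0.007,-0.051,0,0,0,1],[0.035,0.007,-0.051,0,0,0,1],[0,0,0,0,0,0,1]]'
python3 tgt.py -0.044 -0.05 | tail -3
python3 -m handwheel '[[0.035,0.007,-0.051,0,0,0,1],[0.035,0.007,-0.051,0,0,0,1],[0.035,0.007,-0.051,0,0,0,1],[0,0,0,0,0,0,1]]'
python3 tgt.py -0.044 -0.065 | tail -3
```

```text
time_s: 15.6
eef_pos: [0.5283, 0.1109, 0.2152]
orientation: [0.995, 0.098, -0.001, -0.0]
wrist_force: [4.0, 0.6, -2.2]
width: 0.024
gripper_force: 30.0
scraper origin in slots frame mm [ -0.4161 -42.9055 -51.0303] t 15.6 F [ 4.0211  0.5509 -2.1604]
rot needed (units) [ 0.     -0.0006 -0.0001]
shift units [-0.0037 -0.0136  0.0115]
time_s: 16.0
eef_pos: [0.5337, 0.1119, 0.2087]
orientation: [0.995, 0.098, -0.002, 0.0]
wrist_force: [-18.4, -4.2, 25.0]
width: 0.0241
gripper_force: 30.0
scraper origin in slots frame mm [ -0.1928 -43.0031 -59.48  ] t 16.0 F [-18.3672  -4.1656  24.9766]
rot needed (units) [ 0.0003 -0.0015 -0.0001]
shift units [ 0.0348 -0.0057 -0.0607]
```

It stopped at −59.5 mm with 31 N, so slot_b is the jammed one. I'll draw it straight back out.

```bash
python3 -m handwheel '[[-0.049,-0.009,0.072,0,0,0,1],[-0.07,-0.014,0.102,0,0,0,1],[-0.07,-0.014,0.102,0,0,0,1],[-0.07,-0.014,0.102,0,0,0,1],[-0.07,-0.014,0.102,0,0,0,1],[-0.07,-0.014,0.102,0,0,0,1],[-0.07,-0.014,0.102,0,0,0,1],[-0.07,-0.014,0.102,0,0,0,1],[-0.07,-0.014,0.102,0,0,0,1],[-0.07,-0.014,0.102,0,0,0,1]]'
python3 -m handwheel '[[0,0,0,0,0,0,1],[0,0,0,0,0,0,1]]'
python3 tgt.py 0.045 0.03 | tail -3
```

```text
time_s: 17.0
eef_pos: [0.4812, 0.1016, 0.2836]
orientation: [0.995, 0.098, -0.001, -0.0]
wrist_force: [0.1, -1.0, -0.8]
width: 0.0239
gripper_force: 30.0
time_s: 17.2
eef_pos: [0.4819, 0.1017, 0.2832]
orientation: [0.995, 0.098, -0.001, -0.0]
wrist_force: [-1.0, 0.6, -1.1]
width: 0.0236
gripper_force: 30.0
scraper origin in slots frame mm [ -0.2086 -42.8749  31.7767] t 17.2 F [-1.0079  0.614  -1.1011]
rot needed (units) [ 0.     -0.0005 -0.0001]
shift units [-0.2026  1.0806 -0.0185]
```

```bash
python3 -m handwheel '[[-0.07,0.36,0,0,0,0,1],[-0.07,0.36,-0.01,0,0,0,1],[-0.063,0.36,-0.009,0,0,0,1],[0,0,0,0,0,0,1],[0,0,0,0,0,0,1],[0,0,0,0,0,0,1]]'
python3 tgt.py 0.045 -0.01 | tail -3; python3 b.py w7.png | tail -1;  python3 - <<'E' | tail -6
from fit import *
p=pickle.load(open("pics/w7.png.pkl","rb"));F=frame(np.radians(11.25));B=np.array([.5806,.1659,.119])
im=cv2.resize(p["frame"][20:220,200:460,::-1],None,fx=3,fy=3,interpolation=cv2.INTER_CUBIC);cv2.imwrite("pics/w7c.png",im)
c=lambda u:(u-[200,20])*3
for y in(.0075,.081): print("mark edge",y,c(proj(p,B+F@[0,y,0])))
s=readout.state();o=s["eef_pos"]+R.from_quat(s["orientation"]).as_matrix()@[.0912,-.0008,.1381]
for y in(-.03,.03): print("tip",c(proj(p,o+F@[0,y,0])))
E
```

```text
time_s: 17.8
eef_pos: [0.4658, 0.1874, 0.281]
orientation: [0.995, 0.098, -0.001, 0.0]
wrist_force: [-0.3, 0.1, -1.7]
width: 0.0239
gripper_force: 30.0
scraper origin in slots frame mm [-0.8145 44.2525 29.4782] t 17.8 F [-0.263   0.066  -1.7077]
rot needed (units) [ 0.0002 -0.0009  0.0001]
shift units [ 0.2794  0.0645 -0.4016]
[0.4658 0.1873 0.2812] [ 0.9952  0.0977 -0.0012  0.0001] 17.85
base edge yaw [array([ 0.5199, -0.0765,  0.006 ]), array([ 0.5519, -0.2656,  0.006 ])]
mark edge 0.0075 [460.6071 158.4853]
mark edge 0.081 [223.1933 158.4851]
tip [445.6818 215.5165]
tip [238.7472 215.4903]
```

View pics/w7c.png

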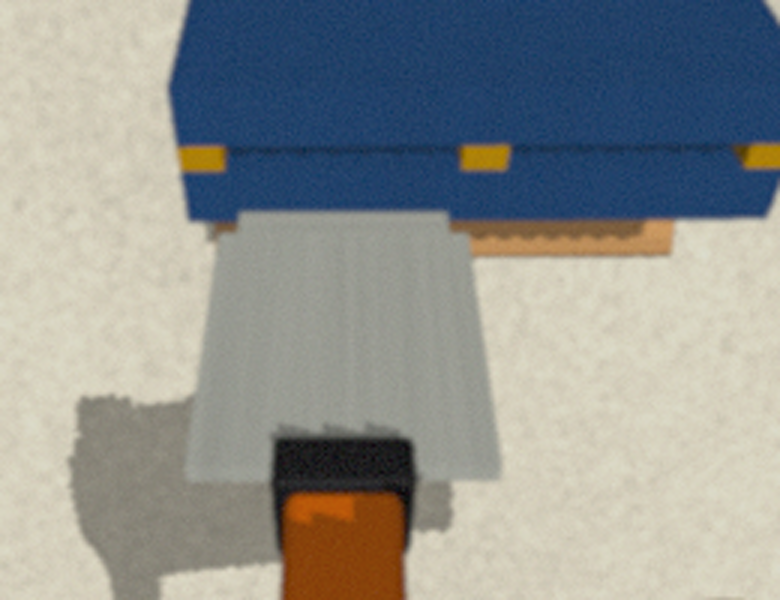

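The blade edge at x 239–449 is centred on slot_a (226–460). Inserting.

```bash
python3 -m handwheel '[[0.038,0.013,-0.048,0,0,0,1],[0.035,0.007,-0.051,0,0,0,1],[0.035,0.007,-0.051,0,0,0,1],[0.035,0.007,-0.051,0,0,0,1],[0.035,0.007,-0.051,0,0,0,1],[0.035,0.007,-0.051,0,0,0,1],[0.035,0.007,-0.051,0,0,0,1],[0.035,0.007,-0.051,0,0,0,1],[0,0,0,0,0,0,1]]'
python3 tgt.py 0.045 -0.03 | tail -3
python3 -m handwheel '[[0.035,0.007,-0.051,0,0,0,1],[0.035,0.007,-0.051,0,0,0,1],[0.035,0.007,-0.051,0,0,0,1],[0.035,0.007,-0.051,0,0,0,1],[0,0,0,0,0,0,1]]'
python3 tgt.py 0.045 -0.05 | tail -3
```

```text
time_s: 18.75
eef_pos: [0.4883, 0.193, 0.2481]
orientation: [0.995, 0.098, -0.002, 0.0]
wrist_force: [0.2, 0.1, -1.8]
width: 0.0239
gripper_force: 30.0
scraper origin in slots frame mm [ -0.8397  45.4611 -10.8249] t 18.75 F [ 0.2294  0.0576 -1.8296]
rot needed (units) [ 0.0002 -0.0011 -0.0001]
shift units [ 0.1385  0.0224 -0.1942]
time_s: 19.25
eef_pos: [0.4996, 0.1952, 0.2317]
orientation: [0.995, 0.098, -0.002, 0.0]
wrist_force: [0.2, 0.6, -0.6]
width: 0.0237
gripper_force: 30.0
scraper origin in slots frame mm [ -0.7396  45.4344 -30.8384] t 19.25 F [ 0.1797  0.6099 -0.6102]
rot needed (units) [ 0.0001 -0.001  -0.0001]
shift units [ 0.1378  0.0226 -0.1944]
```

```bash
python3 -m handwheel '[[0.035,0.007,-0.051,0,0,0,1],[0.035,0.007,-0.051,0,0,0,1],[0.035,0.007,-0.051,0,0,0,1],[0.035,0.007,-0.051,0,0,0,1],[0.035,0.007,-0.051,0,0,0,1],[0.035,0.007,-0.051,0,0,0,1],[0.035,0.007,-0.051,0,0,0,1],[0,0,0,0,0,0,1]]'
python3 tgt.py 0.045 -0.08 | tail -3
python3 -m handwheel '[[0.035,0.007,-0.051,0,0,0,1],[0.035,0.007,-0.051,0,0,0,1],[0.035,0.007,-0.051,0,0,0,1],[0.035,0.007,-0.051,0,0,0,1],[0,0,0,0,0,0,1]]'
python3 tgt.py 0.045 -0.10 | tail -3
```

```text
time_s: 20.05
eef_pos: [0.5192, 0.1992, 0.2032]
orientation: [0.995, 0.098, -0.002, 0.0]
wrist_force: [1.3, 0.5, -2.1]
width: 0.0239
gripper_force: 30.0
scraper origin in slots frame mm [ -0.7348  45.474  -65.647 ] t 20.05 F [ 1.3088  0.5153 -2.1257]
rot needed (units) [ 0.0001 -0.001  -0.0001]
shift units [ 0.1041  0.0155 -0.1452]
time_s: 20.55
eef_pos: [0.5304, 0.2014, 0.1868]
orientation: [0.995, 0.098, -0.002, 0.0]
wrist_force: [0.0, -0.1, -1.9]
width: 0.0237
gripper_force: 30.0
scraper origin in slots frame mm [ -0.7298  45.4807 -85.6061] t 20.55 F [ 0.0047 -0.1481 -1.9243]
rot needed (units) [ 0.0001 -0.0009 -0.0001]
shift units [ 0.1045  0.0154 -0.1456]
```

```bash
python3 -m handwheel '[[0.035,0.007,-0.051,0,0,0,1],[0.035,0.007,-0.051,0,0,0,1],[0.014,0.003,-0.02,0,0,0,1],[0.014,0.003,-0.02,0,0,0,1],[0.014,0.003,-0.02,0,0,0,1],[0,0,0,0,0,0,1],[0,0,0,0,0,0,1]]'
python3 tgt.py 0.045 -0.10 | tail -3
```

```text
time_s: 21.25
eef_pos: [0.5383, 0.2031, 0.1761]
orientation: [0.995, 0.098, -0.002, 0.0]
wrist_force: [-6.2, -2.0, 4.8]
width: 0.0236
gripper_force: 30.0
scraper origin in slots frame mm [ -0.3548  45.5606 -99.0315] t 21.25 F [-6.2392 -1.9684  4.8077]
rot needed (units) [ 0.0002 -0.0011 -0.0002]
shift units [ 0.0056 -0.0051 -0.0114]
```

```bash
python3 -m handwheel '[[0.014,0.003,-0.02,0,0,0,1],[0.014,0.003,-0.02,0,0,0,1],[0,0,0,0,0,0,1],[0,0,0,0,0,0,1]]'
python3 tgt.py 0.045 -0.10 | tail -3
```

```text
time_s: 21.65
eef_pos: [0.5386, 0.2031, 0.1762]
orientation: [0.995, 0.098, -0.003, 0.0]
wrist_force: [-20.6, -5.3, 20.1]
width: 0.0241
gripper_force: 30.0
scraper origin in slots frame mm [ -0.5277  45.6025 -99.1266] t 21.65 F [-20.5517  -5.3316  20.0558]
rot needed (units) [ 0.0003 -0.0019 -0.0002]
shift units [ 0.0023 -0.0062 -0.0121]
```

It is hard against the stop at −99 mm, at about 29 N. I'll relax the push, release, retreat straight up and look.

```bash
python3 -m handwheel '[[-0.03,-0.006,0.043,0,0,0,1],[0,0,0,0,0,0,0],[0,0,0,0,0,0,0],[0,0,0,0,0,0,0],[0,0,0,0,0,0,0],[0,0,0.3,0,0,0,0],[0,0,0.4,0,0,0,0],[0,0,0.5,0,0,0,0],[0,0,0.5,0,0,0,0],[0,0,0.3,0,0,0,0]]'
python3 -m handwheel '[[-0.5,-0.4,0,0,0,0,0],[-0.5,-0.4,0,0,0,0,0],[-0.1,-0.4,0,0,0,0,0],[0,0,0,0,0,0,0],[0,0,0,0,0,0,0]]'
python3 b.py w8.png scraper handle slots; python3 - <<'E' | tail -4
from fit import *
p=pickle.load(open("pics/w8.png.pkl","rb"));F=frame(np.radians(11.25));B=np.array([.5806,.1659,.119])
sd=optics.read_camera("side")
im=p["frame"][:400,:440,::-1].copy()
for z in(0,14,92):
    u=proj(p,B+F@[0,.044,z*.001]); print(z,u); cv2.circle(im,tuple(np.int32(u)),2,(255,0,255),-1)
b=cv2.resize(sd["frame"][170:320,215:350,::-1],(360,400),interpolation=cv2.INTER_CUBIC)
cv2.imwrite("pics/end.png",np.hstack([im,b]))
E
```

```text
time_s: 22.65
eef_pos: [0.5394, 0.2033, 0.3387]
orientation: [0.995, 0.098, 0.001, -0.0]
wrist_force: [-0.1, -0.1, 0.4]
width: 0.0437
gripper_force: 0.0
time_s: 23.15
eef_pos: [0.4531, 0.1086, 0.3353]
orientation: [0.995, 0.098, -0.001, -0.0]
wrist_force: [0.2, 0.6, -0.8]
width: 0.0438
gripper_force: 0.0
[0.4533 0.1091 0.335 ] [ 0.9952  0.098  -0.001  -0.0003] 23.2
scraper []
handle [(array([235.2,  81.2]), 0.63)]
slots [(array([286.9,  51.3]), 0.8), (array([326.7,  49.5]), 0.36)]
base edge yaw [array([ 0.5199, -0.0765,  0.006 ]), array([ 0.5519, -0.2656,  0.006 ])]
0 [244.8099  50.3632]
14 [242.8839  56.9129]
92 [229.8732 101.1585]
```

View pics/end.png

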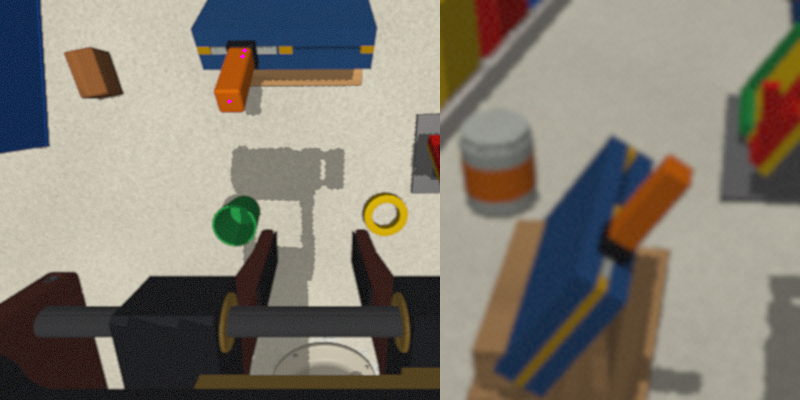

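The final picture shows the scraper in slot_a with the black collar on the mouth at (240,50), and its handle end at (230,102), where the model puts it for home. The robot is clear, so I'll hand the job in.

```bash
python3 -c "
from rig import manip; print(manip.job_done())"
```

```text
the job is handed in; nothing more can be done
None
```

The scraper is fully home in slot_a with its collar on the block; slot_b was the jammed one (it stopped near −60 mm). The red jaw is open, the other toys were not touched, and I handed the job in at about 23 s.

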